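# Change the workpiece in a toggle clamp

## Task

The offcut held in the bench fixture is finished. Throw the clamp handle over to release it, lay that offcut flat in the low wooden tray, put the other, loose offcut flat between the fixture's guide rails with its end up against the end stop, and throw the handle back so that the clamp's foot holds it down. Leave the tape measure where it stands.

Things in the scene. Friction and masses are not known exactly. Their poses are not given: they have to be found in the camera images.
- fixture: Grey laminate board 240 x 120 x 18 mm, fixed to the bench at a varying place and yaw; origin at the centre of its underside, x along its length. Two wooden rails along x (y = +-26.5 to +-38.5 mm, x = -85 to +15 mm, 8 mm high above the board) leave a channel 53 mm wide, 4 mm clear on each side of an offcut. The channel is open at its -x end; a toggle clamp stands at its +x end.
- stop (a point): Centre of the end stop's face towards the channel, at the board's top (fixture x = +30 mm). The stop is wooden, 8 mm thick, 60 mm wide, 22 mm high above the board.
- pin (a point): Centre of the clamp's hinge pin (fixture x = +65 mm, y = 0, 78 mm over the bench). The pin runs along the fixture's y between two steel cheeks that reach 23 mm to either side along x, 19 mm along y and 92 mm above the bench.
- clamp (a joint): Clamp angle, rad: one rigid crank of arm and handle on the pin. 0 = shut on an offcut, handle leaning 0.26 from vertical towards the fixture's -x; -0.08 = shut on nothing. Throwing the handle to the fixture's +x opens it, to 1.40 (handle 1.14 from vertical towards +x, arm upright over the pin). Weighted over centre: let go, it falls to the nearer end, dead point near 0.7; about 2 N at the ball moves it.
- clamp_foot (a point): Underside of the rubber foot, 19 mm across, at the end of the clamp's arm, 60 mm from the pin. Shut, the arm lies level over the channel (fixture -x of the pin) and the foot bears on the 38 mm thick offcut near its stop end.
- clamp_knob (a point): Centre of the dark steel ball, 28 mm across, at the end of the clamp's round black handle (18 mm thick), 115 mm from the pin.
- nest (a point): On the board's top face (18 mm over the bench) in the middle of the channel: where the centre of an offcut's underside lies when its end touches the end stop. x towards the stop (the same axes as the fixture).
- tray: Low wooden tray, fixed to the bench, 140 x 200 mm outside (long along its y), 26 mm high, walls and floor 6 mm; origin at the centre of its underside. It varies in place and yaw, and may swap places with the loose offcut.
- tray_in (a point): Centre of the tray's inner floor (inside 128 x 188 mm, long along y), 6 mm over the bench; axes as the tray.
- offcut_done: The finished wooden block, 45 x 140 x 38 mm (long along its y), 0.12 kg or so, clamped in the fixture at the start; origin at the centre of its underside.
- offcut_next: The other wooden block of the same size, 45 x 140 x 38 mm (long along its y), lying flat and loose on the bench; origin at the centre of its underside.
- tape_measure: Tape measure standing, 37 x 81 x 67 mm; leave alone.

How it is judged (in metres and radians):
On the way, in this order (a step that is already met when the one before it is completed fails the run):
1. the clamp is thrown open with the finished offcut still in the fixture (value of joint clamp above 1.2 rad and distance between offcut_done and nest below 0.03 m), for 0.1 s.
2. the finished offcut lies flat in the tray (z of offcut_done in the frame of tray_in between -0.006 and 0.006 m and horizontal distance between offcut_done and tray_in below 0.07 m and angle between offcut_done's own z axis and vertical below 0.1 rad), for 0.1 s.
3. the other offcut lies in the channel with the clamp open (value of joint clamp above 1 rad and x of offcut_next in the frame of nest between -0.014 and 0.004 m and y of offcut_next in the frame of nest between -0.007 and 0.007 m and z of offcut_next in the frame of nest below 0.005 m and angle between offcut_next's own z axis and vertical below 0.1 rad), for 0.1 s.
At the end, for the whole second after the job is handed in: The clamp is shut on the other offcut (joint within -0.05 and 0.06 rad: foot on the block), which lies flat on the board between the rails (within 7 mm across, 0.12 rad) with at most 14 mm between its end and the end stop; the finished offcut lies flat on the floor of the tray; both are at rest (all of step 2 and value of joint clamp between -0.05 and 0.06 rad and x of offcut_next in the frame of nest between -0.014 and 0.004 m and y of offcut_next in the frame of nest between -0.007 and 0.007 m and z of offcut_next in the frame of nest between -0.005 and 0.005 m and angle between the y axis of offcut_next and the x axis of fixture, either way round below 0.12 rad and angle between offcut_next's own z axis and vertical below 0.1 rad and linear speed of each of offcut_next, offcut_done below 0.02 m/s); the robot touches nothing.
It fails at once if the tape measure is moved more than 30 mm (distance of tape_measure from where it was at the start of the episode above 0.03 m).
It also fails if it takes over 72 s, if anything falls off the work surface, if the arm or the gripper's body presses on something with over 40 N, if the wrist force passes 120 N, or if a joint passes its speed limit or range.

## Robot

A 7-joint arm with a two-finger parallel gripper is mounted at the origin on the work surface; the furniture and walls round the work are solid. World frame = base frame: x ahead of the robot, y to its left, z up, the work surface at z = 0. Lengths are in m, angles in degrees, forces in N, time in s.
With the tool pointing down it reaches from about 0.425 to 0.875 m from the base axis. Payload 4.7 kg.
Tool frame: the origin (TCP) lies at the very end of the fingers, on their centre line; the grasp point (between the pads) lies 19 mm behind it; z points along the fingers, y is the line along which they close (so a half turn about z gives the same grasp; the last joint's range is limited). The gripper opens to 87 mm and grips with 3 to 60 N. Pads are 19 mm wide; open, the fingers measure 117 mm over their backs; the gripper's body (75 mm by 190 mm) begins 51 mm behind the grasp point.
Start: joints at [-70.353, 18.392, -4.016, 83.108, 1.295, 78.541, -3.26], TCP at [0.21, 0.615, 0.223] pointing down, gripper open.
Joint ranges: [-163.93, 163.93], [-17.29, 119.83], [-79.2, 71.16], [3.27, 140.29], [-89.18, 269.18], [5.43, 117.66], [-154.24, 154.24]. Speed limits (degrees/s): [147.25, 147.25, 180, 180, 180, 180, 180].

## Interface

Orientations are given as [roll, pitch, yaw] about the fixed x, y, z axes, in that order (R = Rz(yaw) Ry(pitch) Rx(roll)).
In Python, from cell import telemetry, cams, env gives the robot as it stands.
- The arm moves only by the tool arm_command, never from a script. Its argument "series" is text: rows parted by semicolons, each of 5 numbers parted by spaces: the shift along the tool's x, y, z in mm, then the turn about the tool's z in rad, then the closure in counts, from 0 (fully open) to 255 (shut). A call has 1 to 20 rows; each row shifts and turns the commanded pose from where the row before left it, along the tool's axes as they then stand; what a row does not reach is not made up. A row lasts 1/12 s, in which the tool goes at most 41.7 mm and 7.16 degrees, less where a joint would pass 70% of its speed; a pose out of reach is approached as far as the arm can. A call is refused whole if a number of a shift passes 41.7 or a number of a turn 0.125, either way. A call with a gripper value outside its range is refused whole. The fingers move at their own pace and stop on an object; "squeeze" is the grip in N (left out, the last holds). Time passes only in rows, so rows that do not move let the fingers close. It gives the time, the measured TCP pose, the force, the opening and the grip force at its end, in the units of the state.
- telemetry.get_obs(): the state, without advancing time (a new reading comes with each control period).
- cams.read_camera(name): name is "scene" or "top"; returns the picture (420x560x3 uint8, blue, green, red); there is no depth.
- cams.calibration(name): a dict with "K" (3x3 intrinsics, pixels), "dist" ([k1, k2, p1, p2, k3] as OpenCV has them; the pictures are not rectified), "origin" and "rotation" of the camera in the world. Camera axes: x right, y down, z forward; pixel columns grow to the right and rows downward; lengths in m; the calibration is good to about 2 mm. A picture is of the moment at which its call begins. calibration takes no time and is no camera call.
- env.sign_off(): hands the job in; it is judged then, once.
The state is a dict: "time_s": time; "qpos": joint angles; "joint_velocities": joint speeds; "effort": joint torques, N m; "tool_pos": TCP position; "tool_rot": TCP orientation; "force": force on the tool from outside, world axes, zero at the start; "wrist_torque": the same for the moment, N m; "grip_width": finger opening in m; "grasp_force": force on a finger pad.
Only numpy, scipy, OpenCV 4.12 (cv2) and the standard library are available. Lean on these libraries where they do the work, as an engineer would, in place of code of your own. Each camera call takes 0.05 s, during which the arm holds its last target. There are 200 camera calls.

## Working session

There is one attempt and no reset: what is moved stays moved. The work goes in short steps, Python scripts to look and compute and a tool call to move; the robot and the scene stay as the last step left them, time stands still between calls to the robot, and variables do not carry over. Pictures are saved under pics/ and viewed, at most 10 in all, crops included, and the job is handed in when it is done.

Besides the shell and the picture viewer there is one more tool, called after "Call:" by a JSON object that holds its "name" and its "arguments". arm_command: Moves the arm, as the interface text tells. Its arguments: {"type":"object","properties":{"series":{"type":"string"},"squeeze":{"type":"number"}},"required":["series"]}

```bash
ls; mkdir -p pics
python3 - <<'E'
from cell import telemetry, cams, env
import cv2
print(telemetry.get_obs())
for n in("scene","top"):
    cv2.imwrite(f"pics/{n}0.png",cams.read_camera(n)); c=cams.calibration(n);print(n,c)
E
```

```text
pics
{'time_s': 0.0, 'qpos': array([-70.35566777,  18.4394126 ,  -4.01510873,  83.17465209,
         1.29539946,  78.54061517,  -3.26041167]), 'joint_velocities': array([-0.03367334, -0.09320689,  0.01360317, -0.15347175, -0.00552873,
       -0.04181284,  0.06911473]), 'effort': array([-8.14252562e-04, -4.91283739e+01, -4.04363852e-01, -3.12530279e+01,
       -6.39329106e-02,  4.37381922e-02,  1.74016427e-04]), 'tool_pos': array([0.20974127, 0.61464798, 0.22145965]), 'tool_rot': array([-1.79890583e+02,  6.26064657e-03,  1.61164685e+02]), 'force': array([ 0.06255545, -0.21051749, -0.5488733 ]), 'wrist_torque': array([-0.0447374 ,  0.04832346,  0.02700744]), 'grasp_force': 0.0, 'grip_width': 0.08692173262145733}
scene {'K': array([[391.01831574,   0.        , 283.27144968],
       [  0.        , 391.01831574, 213.91897597],
       [  0.        ,   0.        ,   1.        ]]), 'dist': array([-0.01364662,  0.        ,  0.        ,  0.        ,  0.        ]), 'origin': array([ 0.01428682, -0.42457173,  0.60822573]), 'rotation': array([-122.78739408,    0.28743399,  -41.08805683])}
top {'K': array([[447.14864246,   0.        , 278.47870544],
       [  0.        , 447.14864246, 208.13844375],
       [  0.        ,   0.        ,   1.        ]]), 'dist': array([-0.05164211,  0.        ,  0.        ,  0.        ,  0.        ]), 'origin': array([0.36821232, 0.13725654, 0.9694747 ]), 'rotation': array([-172.64226306,   -2.26587362,  -88.28185773])}
```

View pics/scene0.png

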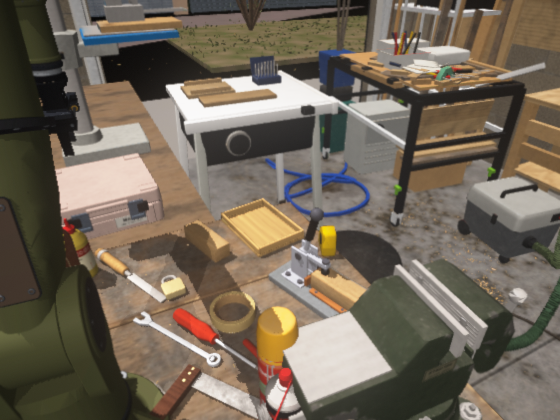

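View pics/top0.png

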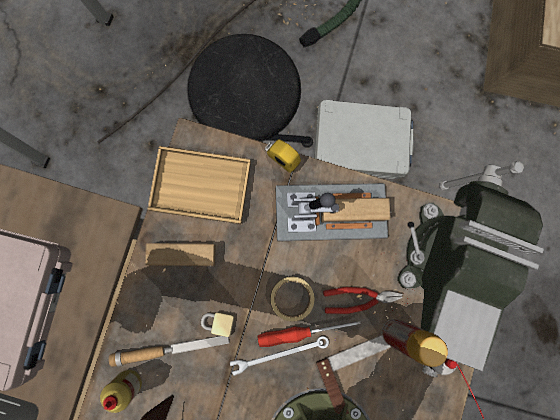

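The top view shows the tray at (200,185), the loose offcut at (180,253) and the fixture at (332,212). The clamp is at the fixture's left (+x is image left) and the held offcut at (360,208). The tape is at (283,155). The scene view agrees. I'll enlarge the top view to get corners.

```bash
cat > h.py <<'E'
from cell import telemetry, cams, env
import cv2, numpy as np
from scipy.spatial.transform import Rotation as Ro
def ray(n,p):
    c=cams.calibration(n)
    q=cv2.undistortPoints(np.array(p,float).reshape(-1,1,2),c["K"],c["dist"]).reshape(-1,2)
    d=np.c_[q,np.ones(len(q))]@Ro.from_euler("xyz",c["rotation"],degrees=True).as_matrix().T
    return c["origin"],d
def plane(n,p,z):
    o,d=ray(n,p); return (o+d*((z-o[2])/d[:,2])[:,None])[:,:2]
def proj(n,P):
    c=cams.calibration(n); R=Ro.from_euler("xyz",c["rotation"],degrees=True).as_matrix().T
    return cv2.projectPoints(np.array(P,float).reshape(-1,1,3),cv2.Rodrigues(R)[0],-R@c["origin"],c["K"],c["dist"])[0].reshape(-1,2)
E
python3 - <<'E'
from h import *
im=cv2.imread("pics/top0.png")
cv2.imwrite("pics/c1.png",cv2.resize(im[130:280,135:405],(800,444),interpolation=cv2.INTER_CUBIC))
print(plane("top",[(277,187),(387,184),(388,238),(278,241)],.018))
E
```

```text
[[ 0.53815647  0.10788822]
 [ 0.55388729 -0.1328732 ]
 [ 0.4356235  -0.13490586]
 [ 0.42174487  0.10221754]]
```

View pics/c1.png

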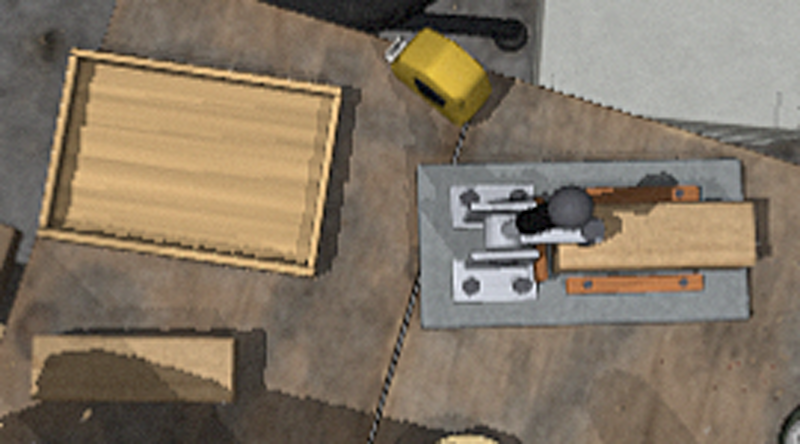

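The crop gives clear corners for the board, tray, loose offcut and tape. I'll cast them onto their planes.

Run:
```python
from h import *
def f(n,pts,z):
    w=plane("top",np.array(pts)*270/800+[135,130],z).astype(np.float32)
    r=cv2.minAreaRect(w); e=w[1]-w[0]; g=w[2]-w[3]
    print(n,w.round(3).tolist(),"c",w.mean(0).round(4),"rect",np.round(r[1],3),"ang",[round(np.degrees(np.arctan2(v[1],v[0])),1) for v in(e,g,w[3]-w[0],w[2]-w[1])])
f("board",[(418,165),(740,159),(750,318),(422,328)],.018)
f("tray",[(75,50),(341,88),(315,275),(38,235)],.026)
f("next",[(32,338),(235,337),(235,402),(32,403)],.038)
f("done",[(556,205),(755,203),(757,266),(556,270)],.056)
f("tape",[(430,28),(490,75),(462,123),(392,60)],.067)
# automatic contours: loose offcut (wood mask) and grey board
im=cv2.imread("pics/top0.png")
hsv=cv2.cvtColor(im,cv2.COLOR_BGR2HSV)
for y,x in[(250,155),(262,160),(250,205),(250,130),(215,370),(190,300),(235,380),(245,300)]: print((x,y),hsv[y,x])
sc=cv2.imread("pics/scene0.png")
cv2.imwrite("pics/c2.png",cv2.resize(sc[190:340,170:400],(800,522),interpolation=cv2.INTER_CUBIC))
```

```text
board [[0.5410000085830688, 0.10999999940395355], [0.5540000200271606, -0.12800000607967377], [0.43700000643730164, -0.13500000536441803], [0.421999990940094, 0.10300000011920929]] c [ 0.4887 -0.0124] rect [0.119 0.239] ang [np.float32(-86.8), np.float32(-86.5), np.float32(-176.9), np.float32(-176.4)]
tray [[0.6150000095367432, 0.3619999885559082], [0.593999981880188, 0.1679999977350235], [0.4569999873638153, 0.1809999942779541], [0.4790000021457672, 0.3799999952316284]] c [0.5364 0.2728] rect [0.2   0.138] ang [np.float32(-96.2), np.float32(-96.3), np.float32(172.7), np.float32(174.5)]
next [[0.4050000011920929, 0.37599998712539673], [0.41100001335144043, 0.23499999940395355], [0.3659999966621399, 0.2329999953508377], [0.36000001430511475, 0.37299999594688416]] c [0.3854 0.3041] rect [0.045 0.142] ang [np.float32(-87.8), np.float32(-87.8), np.float32(-176.3), np.float32(-177.3)]
done [[0.5090000033378601, 0.014000000432133675], [0.515999972820282, -0.12800000607967377], [0.47099998593330383, -0.1289999932050705], [0.46299999952316284, 0.013000000268220901]] c [ 0.4899 -0.0578] rect [0.046 0.143] ang [np.float32(-87.3), np.float32(-86.9), np.float32(-179.0), np.float32(-178.3)]
tape [[0.6299999952316284, 0.10599999874830246], [0.5979999899864197, 0.06300000101327896], [0.5630000233650208, 0.0820000022649765], [0.6060000061988831, 0.13199999928474426]] c [0.5992 0.0956] rect [0.066 0.039] ang [np.float32(-126.8), np.float32(-130.6), np.float32(133.0), np.float32(151.9)]
(155, 250) [17 93 85]
(160, 262) [18 81 91]
(205, 250) [ 17  91 201]
(130, 250) [ 19  83 170]
(370, 215) [ 17  92 203]
(300, 190) [ 99  14 124]
(380, 235) [102   9 145]
(300, 245) [ 16  48 142]
```

View pics/c2.png

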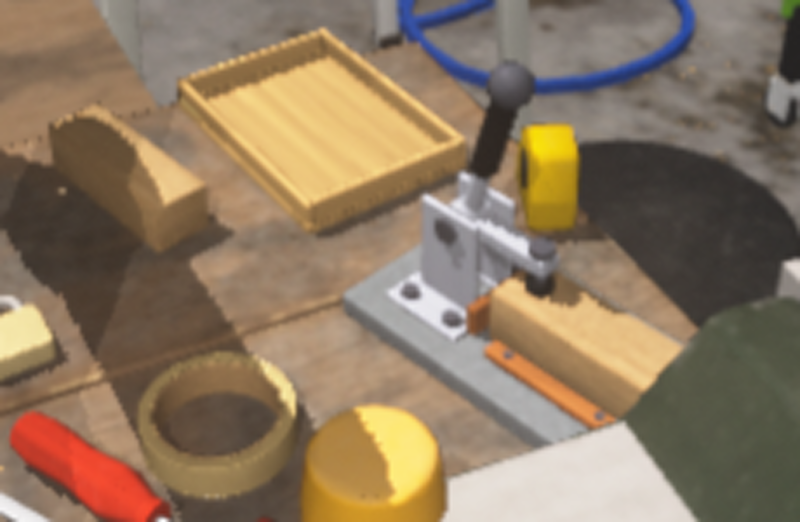

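The crops confirm the layout: the handle is upright with its ball near (511,85) in the crop, and nothing crowds the fixture, tray or tape. The measured sizes match the nominal ones, so I'm taking the fixture at (0.4887, -0.0124) with its x axis at 93.35°.

First I turn the tool so its x lies along the fixture's x, and raise it with the fingers closed.

```bash
cat >> h.py <<'E'
F=np.array([.4887,-.0124]); A=np.radians(93.35)
FX=np.array([np.cos(A),np.sin(A)]); FY=np.array([-FX[1],FX[0]])
def fix(w): w=np.array(w)[...,:2]-F; return np.stack([w@FX,w@FY],-1)*1000
def where():
    s=telemetry.get_obs(); print("t",round(s["time_s"],2),"fix",fix(s["tool_pos"]).round(1),"z",round(s["tool_pos"][2]*1000,1),"rot",s["tool_rot"].round(2),"q",s["qpos"].round(0),"w",round(s["grip_width"],4),"F",s["force"].round(1),"g",s["grasp_force"])
def goto(w,yaw):  # shifts along tool axes (mm), then turn about tool z (rad)
    s=telemetry.get_obs(); R=Ro.from_euler("xyz",s["tool_rot"],degrees=True)
    d=(np.array(w)-s["tool_pos"])*1000
    print("shift",R.inv().apply(d).round(1),"turn",round(np.radians((s["tool_rot"][2]-yaw+180)%360-180),3))
E
echo "from h import *
print('tray',fix([.5364,.2728]),'next',fix([.3854,.3041]),'done',fix([.4899,-.0578]),'tape',fix([.5992,.0956]));where()" | python3 -
```

```text
tray [281.92529081 -64.28421582] next [321.99552404  84.62873328] done [-45.39254286   1.45500966] tape [ 101.35835777 -116.6221819 ]
t 0.1 fix [642.3 241.8] z 221.5 rot [-1.7990e+02  1.0000e-02  1.6116e+02] q [-70.  18.  -4.  83.   1.  79.  -3.] w 0.0868 F [ 1.1 -0.2 -0.7] g 0.0
```

Call:
{"name": "arm_command", "arguments": {"series": "0 0 -4 0.118 255;0 0 -4 0.118 255;0 0 -4 0.118 255;0 0 -4 0.118 255;0 0 -4 0.118 255;0 0 -4 0.118 255;0 0 -4 0.118 255;0 0 -4 0.118 255;0 0 -4 0.118 255;0 0 -4 0.118 255;0 0 0 0 255;0 0 0 0 255", "squeeze": 10}}

```text
time_s: 1.1
tool_pos: [0.2098, 0.6151, 0.2622]
tool_rot: [180.0, 0.0, 93.7]
force: [-0.2, 0.1, 0.1]
grip_width: 0.0148
grasp_force: 0.0
```

Call:
{"name": "arm_command", "arguments": {"series": "0 30 0 0.006 255;-10 30 0 0 255;-20 30 0 0 255;-30 30 0 0 255;-33 30 0 0 255;-33 30 0 0 255;-33 30 0 0 255;-33 30 0 0 255;-33 0 0 0 255;-33 0 0 0 255;-33 0 0 0 255;-33 0 0 0 255;-33 0 0 0 255;-33 0 0 0 255;-33 0 0 0 255;-33 0 0 0 255;-33 0 0 0 255;-33 0 0 0 255;-33 0 0 0 255;-33 0 0 0 255"}}

```text
time_s: 2.77
tool_pos: [0.473, 0.0488, 0.2622]
tool_rot: [-180.0, -0.0, 93.4]
force: [1.0, -0.1, 1.2]
grip_width: 0.0001
grasp_force: 0.0
```

```bash
echo "from h import *
where()" | python3 -
```

```text
t 2.77 fix [62.  12.1] z 262.2 rot [-1.7999e+02 -1.0000e-02  9.3420e+01] q [-40.  -6.  29. 104.   3.  81.  -8.] w 0.0001 F [ 1.  -0.1  1.2] g 0.0
```

Call:
{"name": "arm_command", "arguments": {"series": "-30 3 0 0 255;-30 3 0 0 255;-20 0 0 0 255;0 0 0 0 255;0 0 -0 0 255"}}

```text
time_s: 3.18
tool_pos: [0.4837, -0.03, 0.2623]
tool_rot: [-180.0, -0.0, 93.2]
force: [-0.1, 0.9, -0.4]
grip_width: 0.0006
grasp_force: 0.0
```

```bash
echo "from h import *
where()" | python3 -
```

```text
t 3.18 fix [-17.3   6. ] z 262.3 rot [-1.7998e+02 -3.0000e-02  9.3180e+01] q [-36.  -5.  34. 103.   3.  81.   1.] w 0.0006 F [-0.1  0.9 -0.4] g 0.0
```

Call:
{"name": "arm_command", "arguments": {"series": "0 6 25 0 255;0 0 25 0 255;0 0 25 0 255;0 0 19 0 255;0 0 0 0 255;12 0 0 0 255;12 0 0 0 255;12 0 0 0 255;12 0 0 0 255;12 0 0 0 255;12 0 0 0 255;12 0 0 0 255;12 0 0 0 255;12 0 0 0 255;12 0 0 0 255;12 0 0 0 255;0 0 0 0 255;0 0 0 0 255;0 0 0 0 255"}}

```text
time_s: 4.77
tool_pos: [0.4826, 0.1027, 0.1685]
tool_rot: [-180.0, 0.0, 93.2]
force: [-0.2, -0.2, -0.1]
grip_width: 0.0007
grasp_force: 0.0
```

Run:
```python
from h import *
where()
a,b=cams.read_camera("top"),cams.read_camera("scene")
cv2.imwrite("pics/d1.png",np.hstack([cv2.resize(a[130:280,200:400],(400,300)),cv2.resize(b[160:340,200:400],(333,300))]))
```

```text
t 4.77 fix [115.2  -0.6] z 168.5 rot [-1.7999e+02  2.0000e-02  9.3190e+01] q [-43.   1.  28. 110.  -0.  69. -11.] w 0.0007 F [-0.2 -0.2 -0.1] g 0.0
```

View pics/d1.png

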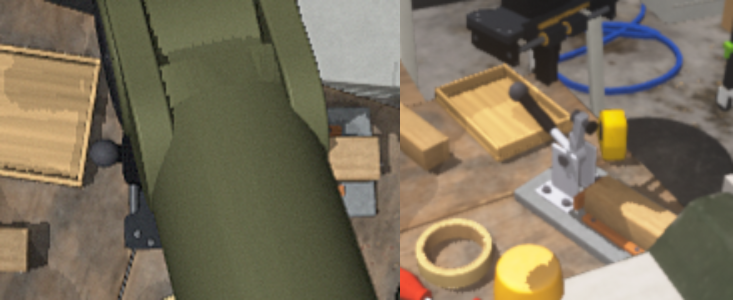

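The handle is over: in the scene half the ball is at (518,90) and the arm is upright. The finished block is still in the channel. Next I rise, go back over the block, and lower with the gripper open.

Call:
{"name": "arm_command", "arguments": {"series": "0 0 -30 0 0;0 0 -30 0 0;-25 0 0 0 0;-30 0 0 0 0;-30 0 0 0 0;-30 0 0 0 0;-30 0 0 0 0;-13 0 0 0 0;0 0 30 0 0;0 0 30 0 0;0 0 30 0 0;0 0 30 0 0;0 0 30 0 0;0 0 20 0 0;0 0 10 0 0;0 0 0 0 0;0 0 0 0 0"}}

```text
time_s: 6.28
tool_pos: [0.4917, -0.0552, 0.049]
tool_rot: [180.0, 0.0, 93.2]
force: [-0.0, 0.8, 1.1]
grip_width: 0.0868
grasp_force: 0.0
```

```bash
echo "from h import *
where()" | python3 -
```

```text
t 6.28 fix [-42.9  -0.5] z 49.0 rot [1.7999e+02 2.0000e-02 9.3160e+01] q [-32.  10.  38. 117.  -8.  55.  13.] w 0.0868 F [-0.   0.8  1.1] g 0.0
```

Call:
{"name": "arm_command", "arguments": {"series": "0 0 8 0 0;0 0 8 0 0;0 0 0 0 0;0 0 0 0 255;0 0 0 0 255;0 0 0 0 255;0 0 0 0 255;0 0 0 0 255;0 0 0 0 255;0 0 0 0 255;0 0 -6 0 255;-4 0 -8 0 255;-8 0 -8 0 255;-8 0 -10 0 255;0 0 -15 0 255;0 0 -25 0 255;0 0 -30 0 255;0 0 -30 0 255;0 0 -30 0 255;0 0 -20 0 255", "squeeze": 25}}

```text
time_s: 7.95
tool_pos: [0.4935, -0.0763, 0.2187]
tool_rot: [179.7, -0.0, 93.1]
force: [0.3, -0.1, -1.0]
grip_width: 0.0449
grasp_force: 25.0
```

Run:
```python
from h import *
where()
b=cams.read_camera("scene")
cv2.imwrite("pics/d2.png",b[100:340,150:420])
```

```text
t 7.95 fix [-64.1  -1.1] z 218.7 rot [ 1.7973e+02 -3.0000e-02  9.3100e+01] q [-33.  -1.  39. 106.   1.  75.   8.] w 0.0449 F [ 0.3 -0.1 -1. ] g 24.99661180889234
```

View pics/d2.png

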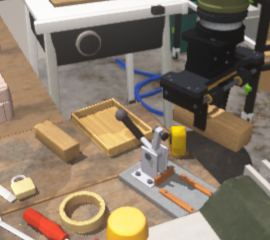

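The block is held in the gripper and the fixture is empty with the clamp open. Next is the tray.

Call:
{"name": "arm_command", "arguments": {"series": "29 5 0 0 255;29 5 0 0 255;29 5 0 0 255;29 5 0 0 255;29 5 0 0 255;29 6 0 0 255;29 6 0 0 255;29 6 0 0 255;29 5 0 0 255;29 5 0 0 255;29 5 0 0 255;27 5 0 0 255;0 0 0 0.08 255;0 0 0 0.08 255;0 0 20 0 255;0 0 25 0 255;0 0 25 0 255;0 0 25 0 255;0 0 25 0 255;0 0 0 0 255"}}

```text
time_s: 9.67
tool_pos: [0.5333, 0.2715, 0.09]
tool_rot: [-179.6, 0.4, 84.0]
force: [-1.6, 0.1, -1.3]
grip_width: 0.0449
grasp_force: 25.0
```

```bash
echo "from h import *
where();goto([.5364,.2728,.022],83.75)" | python3 -
```

```text
t 9.67 fix [280.8 -61.1] z 90.0 rot [-179.63    0.35   83.99] q [-50.  19.  24. 100.  -8.  63. -29.] w 0.0449 F [-1.6  0.1 -1.3] g 24.996905685402453
shift [ 2.   3.4 67.9] turn 0.004
```

Call:
{"name": "arm_command", "arguments": {"series": "2 3 20 0 255;0 0 20 0 255;0 0 15 0 255;0 0 6 0 255;0 0 4 0 255;0 0 2 0 255;0 0 0 0 255;0 0 0 0 255"}}

```text
time_s: 10.33
tool_pos: [0.5401, 0.2764, 0.0289]
tool_rot: [179.9, -0.1, 84.0]
force: [-0.1, 0.6, 0.2]
grip_width: 0.0447
grasp_force: 25.0
```

```bash
echo "from h import *
where()" | python3 -
```

```text
t 10.33 fix [285.3 -68.2] z 28.9 rot [ 1.7991e+02 -7.0000e-02  8.4040e+01] q [-49.  24.  23. 102. -11.  57. -27.] w 0.0447 F [-0.1  0.6  0.2] g 24.996820574160665
```

Call:
{"name": "arm_command", "arguments": {"series": "0 0 3 0 255;0 0 2 0 255;0 0 1.5 0 255;0 0 0 0 255;0 0 0 0 85;0 0 0 0 85;0 0 0 0 85;0 0 0 0 85;0 0 -5 0 85;0 0 -15 0 85;0 0 -25 0 85;0 0 -25 0 0;0 0 -25 0 0;0 0 -25 0 0;0 0 0 0 0"}}

```text
time_s: 11.58
tool_pos: [0.5425, 0.2774, 0.1472]
tool_rot: [179.6, -0.4, 84.0]
force: [1.1, 1.0, 0.5]
grip_width: 0.0772
grasp_force: 0.0
```

```bash
echo "from h import *
where();goto([.3854,.3041,.14],92.2)" | python3 -
```

```text
t 11.58 fix [286.2 -70.6] z 147.2 rot [179.57  -0.36  84.03] q [-50.  16.  25.  96.  -7.  68. -30.] w 0.0772 F [1.1 1.  0.5] g 0.0
shift [  10.2 -159.1    6.1] turn -0.143
```

Call:
{"name": "arm_command", "arguments": {"series": "2 -32 0 0 0;2 -32 0 0 0;2 -32 0 0 0;2 -32 0 0 0;2 -31 0 0 0;0 0 0 -0.07 0;0 0 0 -0.07 0;0 0 0 0 0;0 0 0 0 0"}}

```text
time_s: 12.33
tool_pos: [0.3822, 0.3023, 0.1411]
tool_rot: [180.0, -0.0, 91.9]
force: [-0.9, -0.6, -0.1]
grip_width: 0.0871
grasp_force: 0.0
```

Run:
```python
from h import *
where();goto([.3854,.3041,.018],92.2)
a,b=cams.read_camera("top"),cams.read_camera("scene")
cv2.imwrite("pics/d3.png",np.hstack([cv2.resize(a[130:280,135:405],(450,250)),cv2.resize(b[170:320,170:380],(350,250))]))
```

```text
t 12.33 fix [320.4  87.9] z 141.1 rot [ 1.7999e+02 -1.0000e-02  9.1940e+01] q [-61.   2.  20. 112.  -1.  66. -39.] w 0.0871 F [-0.9 -0.6 -0.1] g 0.0
shift [  1.7   3.2 123.1] turn -0.004
```

View pics/d3.png

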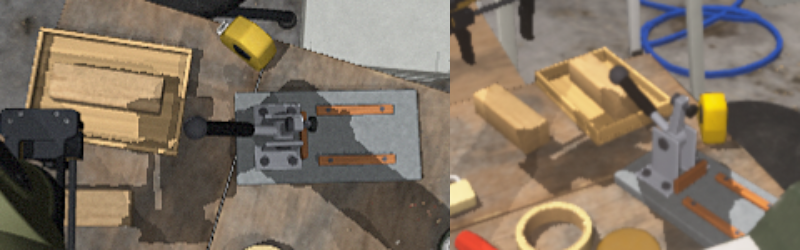

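The finished block lies flat in the tray, at (107,85) in the left half, and the rails are clear with the clamp open. Next I grasp the loose block.

Call:
{"name": "arm_command", "arguments": {"series": "1 3 25 0 0;0 0 25 0 0;0 0 25 0 0;0 0 25 0 0;0 0 15 0 0;0 0 7 0 0;0 0 0 0 0;0 0 0 0 0"}}

```text
time_s: 13.1
tool_pos: [0.3856, 0.3036, 0.0194]
tool_rot: [180.0, 0.0, 92.0]
force: [0.7, 1.0, 0.3]
grip_width: 0.0874
grasp_force: 0.0
```

```bash
echo "from h import *
where();goto([.3854,.3041,.015],92.2)" | python3 -
```

```text
t 13.1 fix [321.5  84.4] z 19.4 rot [1.7998e+02 1.0000e-02 9.2010e+01] q [-60.  11.  20. 118.  -5.  51. -35.] w 0.0874 F [0.7 1.  0.3] g 0.0
shift [ 0.5 -0.2  4.4] turn -0.003
```

Call:
{"name": "arm_command", "arguments": {"series": "0 0 4 0 0;0 0 0 0 0;0 0 0 0 255;0 0 0 0 255;0 0 0 0 255;0 0 0 0 255;0 0 0 0 255;0 0 0 0 255;0 0 0 0 255;0 0 -10 0 255;0 0 -25 0 255;0 0 -30 0 255;0 0 -30 0 255;0 0 -30 0 255;0 0 -30 0 255;0 0 -30 0 255;0 0 -20 0 255;0 0 0 -0.02 255;0 0 0 0 255", "squeeze": 25}}

```text
time_s: 14.68
tool_pos: [0.3856, 0.3038, 0.2215]
tool_rot: [179.9, -0.1, 93.2]
force: [0.2, 0.1, -2.0]
grip_width: 0.0448
grasp_force: 25.0
```

```bash
echo "from h import *
where();p=F+FX*-.065;goto([p[0],p[1],.22],93.35)" | python3 -
```

```text
t 14.68 fix [321.7  84.5] z 221.5 rot [ 1.7989e+02 -1.2000e-01  9.3250e+01] q [-61.  -2.  20. 106.   1.  76. -39.] w 0.0448 F [ 0.2  0.1 -2. ] g 24.962124824523926
shift [-386.5   85.1    0.9] turn -0.002
```

Call:
{"name": "arm_command", "arguments": {"series": "-20 17 0 0 255;-30 17 0 0 255;-30 17 0 0 255;-30 17 0 0 255;-30 17 0 0 255;-30 0 0 0 255;-30 0 0 0 255;-30 0 0 0 255;-30 0 0 0 255;-30 0 0 0 255;-30 0 0 0 255;-30 0 0 0 255;-30 0 0 0 255;-6 0 0 0 255;0 0 0 0 255;0 0 0 0 255;0 0 0 0 255"}}

```text
time_s: 16.1
tool_pos: [0.4912, -0.0753, 0.2192]
tool_rot: [-179.9, -0.0, 93.3]
force: [0.7, -0.5, -1.9]
grip_width: 0.0449
grasp_force: 25.0
```

Run:
```python
from h import *
where();p=F+FX*-.065;goto([p[0],p[1],.08],93.35)
```

```text
t 16.1 fix [-62.9   1.2] z 219.2 rot [-1.7991e+02 -3.0000e-02  9.3330e+01] q [-39.  -2.  44. 106.   1.  76.   8.] w 0.0449 F [ 0.7 -0.5 -1.9] g 24.962553083896637
shift [ -2.1   1.5 139.2] turn -0.0
```

Call:
{"name": "arm_command", "arguments": {"series": "0 1.5 25 0 255;0 0 30 0 255;0 0 30 0 255;0 0 30 0 255;5 0 20 0 255;8 0 15 0 255;0 0 0 0 255;0 0 0 0 255"}}

```text
time_s: 16.77
tool_pos: [0.4917, -0.0625, 0.0694]
tool_rot: [-179.9, 0.0, 93.4]
force: [0.3, -0.8, -0.3]
grip_width: 0.0452
grasp_force: 25.0
```

Run:
```python
from h import *
where();p=F+FX*-.048+FY*-.0005;goto([p[0],p[1],.034],93.35)
b=cams.read_camera("scene")
cv2.imwrite("pics/d4.png",cv2.resize(b[190:340,220:400],(720,600)))
```

```text
t 16.77 fix [-50.2  -0.1] z 69.4 rot [-1.7987e+02  1.0000e-02  9.3390e+01] q [-37.   9.  45. 116.  -8.  58.  15.] w 0.0452 F [ 0.3 -0.8 -0.3] g 24.962393939495087
shift [ 2.2  0.5 35.4] turn 0.001
```

View pics/d4.png

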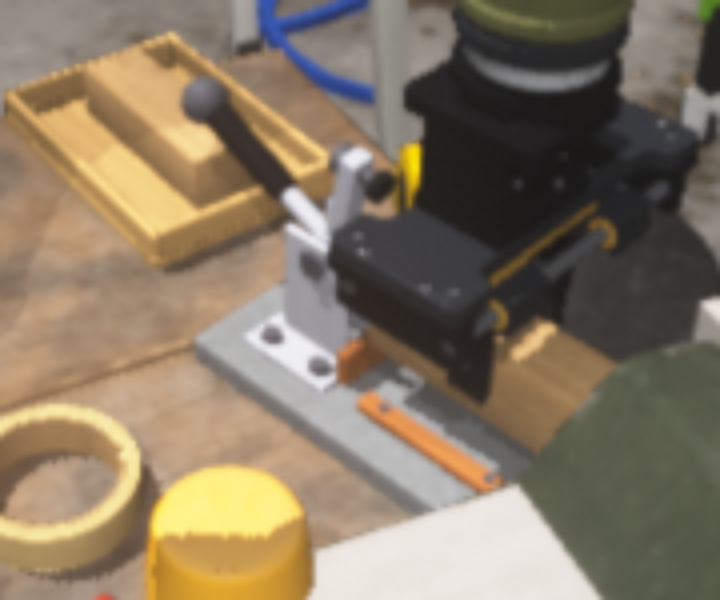

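The block hangs over the channel, lined up with the rail near (430,440). The gripper body clears the upright arm and foot at (365,180), so I lower it.

Call:
{"name": "arm_command", "arguments": {"series": "2 0.5 12 0 255;0 0 10 0 255;0 0 6 0 255;0 0 4 0 255;0 0 2 0 255;0 0 0 0 255;0 0 0 0 255"}}

```text
time_s: 17.4
tool_pos: [0.493, -0.0623, 0.0361]
tool_rot: [180.0, 0.0, 93.2]
force: [0.4, -0.0, -0.9]
grip_width: 0.045
grasp_force: 25.0
```

```bash
echo "from h import *
where()" | python3 -
```

```text
t 17.4 fix [-50.   -1.4] z 36.1 rot [1.7998e+02 1.0000e-02 9.3190e+01] q [-36.  13.  44. 117. -11.  54.  17.] w 0.045 F [ 0.4 -0.  -0.9] g 24.96230274438858
```

Call:
{"name": "arm_command", "arguments": {"series": "0 -0.5 2 0 255;2 0 1 0 255;2 0 0 0 255;2 0 0 0 255;0 0 0 0 255;0 0 0 0 255"}}

```text
time_s: 17.9
tool_pos: [0.4944, -0.0595, 0.0357]
tool_rot: [179.7, 0.2, 93.1]
force: [-2.4, -6.9, 14.9]
grip_width: 0.0445
grasp_force: 25.0
```

```bash
echo "from h import *
where()" | python3 -
```

```text
t 17.9 fix [-47.3  -2.9] z 35.7 rot [179.74   0.18  93.12] q [-36.  13.  44. 118. -11.  53.  16.] w 0.0445 F [-2.4 -6.9 14.9] g 25.001781284809113
```

Call:
{"name": "arm_command", "arguments": {"series": "0 0 -1 0 255;0 0 0 0 100;0 0 0 0 85;0 0 0 0 85;0 0 0 0 85;0 0 -10 0 85;0 0 -20 0 85;0 0 -30 0 0;-30 0 -30 0 0;-30 0 -30 0 0;-30 0 -30 0 0;0 -30 -20 0 0;0 0 0 0 0"}}

```text
time_s: 18.98
tool_pos: [0.4658, -0.1504, 0.2075]
tool_rot: [179.6, -0.1, 92.8]
force: [-0.2, -0.9, -0.7]
grip_width: 0.0848
grasp_force: 0.0
```

Run:
```python
from h import *
where()
a,b=cams.read_camera("top"),cams.read_camera("scene")
cv2.imwrite("pics/top5.png",a)
cv2.imwrite("pics/d5.png",np.hstack([cv2.resize(a[170:250,265:400],(405,240)),cv2.resize(b[230:330,260:400],(336,240))]))
```

```text
t 18.98 fix [-136.4   31. ] z 207.5 rot [ 1.7962e+02 -1.2000e-01  9.2790e+01] q [-36.  -4.  49. 108.   3.  74.  16.] w 0.0848 F [-0.2 -0.9 -0.7] g 0.0
```

View pics/d5.png

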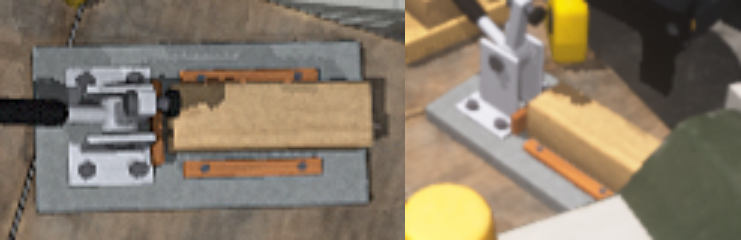

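Run:
```python
from h import *
p=np.array([(173,84),(370,82),(372,148),(174,151)])/3+[265,170]
for z in(.056,.064):
    w=plane("top",p,z); f=fix(w); print(f.round(1).tolist(),f.mean(0).round(1))
# same corners for the done block at the start, for comparison
print(fix(plane("top",np.array([(556,205),(755,203),(757,266),(556,270)])*270/800+[135,130],.056)).round(1).tolist())
r=plane("top",np.array([(183,161),(323,159),(183,177),(323,174),(180,73),(318,69)])/3+[265,170],.026);print("rails",fix(r).round(1).tolist())
```

```text
[[24.5, -24.5], [-114.0, -22.9], [-112.6, 23.4], [25.8, 22.1]] [-44.1  -0.5]
[[25.7, -23.3], [-111.6, -21.7], [-110.2, 24.2], [26.9, 22.9]] [-42.3   0.5]
[[24.7, -22.0], [-117.0, -20.3], [-115.7, 24.4], [26.5, 23.7]]
rails [[15.3, 26.4], [-85.4, 27.5], [15.8, 37.8], [-84.8, 38.3], [14.8, -36.8], [-85.4, -37.6]]
```

The block is at about -4 mm from the stop, -0.5 mm across, and flat on the board. Now I go round to the far side of the handle with the fingers shut.

Call:
{"name": "arm_command", "arguments": {"series": "0 0 -20 0 255;30 10 0 0 255;30 10 0 0 255;30 10 0 0 255;30 0 0 0 255;30 0 0 0 255;30 0 0 0 255;30 0 0 0 255;30 0 0 0 255;30 0 0 0 255;30 0 0 0 255;30 0 0 0 255;24 0 0 0 255;0 0 0 -0.01 255;0 0 0 0 255;0 0 0 0 255"}}

```text
time_s: 20.42
tool_pos: [0.4766, 0.209, 0.2212]
tool_rot: [-179.9, 0.1, 93.8]
force: [0.4, -0.0, 0.1]
grip_width: 0.0008
grasp_force: 0.0
```

Run:
```python
from h import *
where();p=F+FX*.217;goto([p[0],p[1],.115],93.35)
```

```text
t 20.42 fix [221.7  -0.8] z 221.2 rot [-1.799e+02  1.100e-01  9.382e+01] q [-54.   2.  28. 102.  -1.  76. -22.] w 0.0008 F [ 0.4 -0.   0.1] g 0.0
shift [ -4.5  -0.7 106.2] turn 0.008
```

Call:
{"name": "arm_command", "arguments": {"series": "0 0 26 0 255;0 0 26 0 255;0 0 26 0 255;0 0 26 0 255;0 0 0 0 255;-9 0 0 0 255;-9 0 0 0 255;-9 0 0 0 255;-9 0 -7 0 255;-9 0 -7 0 255;-9 0 -7 0 255;-9 0 -7 0 255;-9 0 -7 0 255;-9 0 -7 0 255;-9 0 -6 0 255;-9 0 -6 0 255;0 0 0 0 255"}}

```text
time_s: 21.83
tool_pos: [0.4851, 0.1069, 0.1746]
tool_rot: [179.8, -0.0, 93.5]
force: [0.7, 0.4, 0.0]
grip_width: 0.0003
grasp_force: 0.0
```

Run:
```python
from h import *
where()
```

```text
t 21.83 fix [119.4  -3.4] z 174.6 rot [ 1.798e+02 -2.000e-02  9.353e+01] q [-48.   1.  33. 109.  -0.  70. -11.] w 0.0003 F [0.7 0.4 0. ] g 0.0
```

Call:
{"name": "arm_command", "arguments": {"series": "0 0 -20 0 255;0 0 -30 0 255;30 0 -20 0 255;30 0 0 0 255;30 0 0 0 255;30 0 0 0 255;30 0 0 0 255;30 0 0 0 255;30 0 0 0 255;30 0 0 0 255;0 0 0 0 255;0 0 0 0 255"}}

```text
time_s: 22.83
tool_pos: [0.4672, 0.3506, 0.2411]
tool_rot: [-179.9, 0.1, 93.9]
force: [0.9, -0.3, -0.3]
grip_width: 0.0006
grasp_force: 0.0
```

Run:
```python
from h import *
where()
a,b=cams.read_camera("top"),cams.read_camera("scene")
cv2.imwrite("pics/d6.png",np.hstack([cv2.resize(a[130:280,135:405],(450,250)),cv2.resize(b[170:320,170:380],(350,250))]))
cv2.imwrite("pics/top6.png",a);cv2.imwrite("pics/sc6.png",b)
```

```text
t 22.83 fix [3.636e+02 3.000e-01] z 241.1 rot [-1.7993e+02  1.3000e-01  9.3910e+01] q [-59.  10.  23.  92.  -4.  79. -32.] w 0.0006 F [ 0.9 -0.3 -0.3] g 0.0
```

View pics/d6.png

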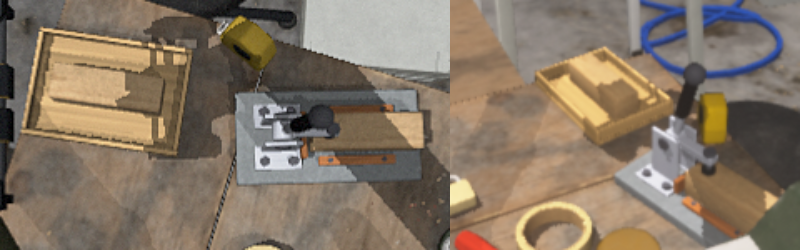

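The clamp is shut: the ball is back at its starting pixel, about (316,215) in the full scene picture, and the foot is on the block. I'll check the block's end position numerically, because the foot may have shifted it.

Run:
```python
from h import *
for n in("top0","top5","top6"):
    hsv=cv2.cvtColor(cv2.imread(f"pics/{n}.png"),cv2.COLOR_BGR2HSV)
    print(n,"S",hsv[205:217,376:400,1].mean(0).round().astype(int).tolist(),"V",hsv[205:217,376:400,2].mean(0).round().astype(int).tolist())
# predicted columns of block's far top edge for nest x = 0,-5,-10,-15
for d in(0,-5,-10,-15): print(d,proj("top",np.r_[F+FX*(-.110+d/1000),.056]).round(1))
for n in("top5","top6"):
    hsv=cv2.cvtColor(cv2.imread(f"pics/{n}.png"),cv2.COLOR_BGR2HSV); m=cv2.inRange(hsv[190:235,345:384],(12,75,40),(24,255,255))
    ys=[np.where(c)[0] for c in m.T[::6]];print(n,[(int(y.min())+190,int(y.max())+190) for y in ys if len(y)])
```

```text
top0 S [94, 92, 94, 93, 92, 92, 91, 92, 92, 92, 92, 92, 93, 91, 54, 55, 63, 64, 64, 65, 68, 68, 66, 64] V [192, 192, 193, 198, 196, 194, 196, 192, 191, 190, 191, 192, 198, 168, 69, 70, 77, 75, 97, 128, 140, 139, 136, 132]
top5 S [93, 94, 93, 93, 92, 93, 92, 92, 92, 93, 94, 93, 92, 64, 59, 62, 65, 64, 65, 66, 67, 68, 67, 65] V [188, 190, 192, 193, 190, 191, 189, 184, 186, 187, 188, 193, 171, 83, 69, 75, 78, 85, 114, 136, 134, 135, 134, 127]
top6 S [92, 93, 92, 91, 92, 91, 90, 92, 92, 93, 92, 93, 91, 65, 51, 58, 62, 60, 66, 64, 67, 68, 66, 64] V [168, 176, 185, 196, 205, 213, 211, 206, 206, 208, 210, 214, 190, 93, 73, 86, 88, 95, 128, 152, 150, 150, 147, 142]
0 [[387.1 208.2]]
-5 [[389.5 208.1]]
-10 [[391.8 208.1]]
-15 [[394.2 208. ]]
top5 [(194, 228), (194, 228), (193, 227), (193, 227), (193, 227), (197, 219), (197, 219)]
top6 [(193, 227), (193, 227), (193, 227), (193, 227), (193, 227), (197, 219), (197, 219)]
```

The block hasn't moved and its end is about 3–4 mm from the stop. Handing in.

```bash
echo "from h import *
print(env.sign_off())" | python3 -
```

```text
the job is handed in; nothing more can be done
None
```

I handed the job in at about 23 s of the 72 s: the finished offcut lies flat in the tray, and the loose one is clamped in the fixture about 3–4 mm from the end stop. I never touched the tape measure, and the hand-in returned no verdict.

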